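# Mark a sample tag in the bench press

### The arm

A 6-joint arm with a two-finger parallel gripper is mounted at the origin on the work surface. World frame = base frame: x ahead of the robot, y to its left, z up, the work surface at z = 0. Lengths are in m, angles in rad, forces in N, time in s.
With the tool pointing down it reaches from about 0.35 to 0.775 m from the base axis. Payload 7.3 kg.
Tool frame: the origin (TCP) lies at the very end of the fingers, on their centre line; the grasp point (between the pads) lies 19 mm behind it; z points along the fingers, y is the line along which they close (so a half turn about z gives the same grasp; the last joint's range is limited). The gripper opens to 92 mm and grips with 3 to 60 N. Pads are 19 mm wide; open, the fingers measure 130 mm over their backs; the gripper's body (75 mm by 190 mm) begins 47 mm behind the grasp point.
Start: joints at [-1.415, 0.342, 1.524, -0, 1.275, -0.146], TCP at [0.156, -0.501, 0.227] pointing down, gripper open.
Joint ranges: [-2.53, 2.53], [-0.77, 2.02], [0.04, 2.7], [-1, 4.14], [0.28, 2.66], [-3.11, 3.11]. Speed limits (rad/s): [2.57, 2.57, 3.14, 3.14, 3.14, 3.14].

### API

Orientations are given as [roll, pitch, yaw] about the fixed x, y, z axes, in that order (R = Rz(yaw) Ry(pitch) Rx(roll)).
In Python, from cell import telemetry, eyes, job gives the robot as it stands.
- The arm moves only by the tool apply_moves, never from a script. Its arguments are lists of equal length, an entry for each row: "delta_pos": the shift along the world's x, y, z each as a share of 0.4 m, from -1 to 1, a list of three; "dr": the turn, a rotation vector about the world's x, y, z each as a share of 0.5 rad, from -1 to 1, a list of three; "jaw": the opening, from 0 (shut) to 1 (fully open). A call has 1 to 8 rows; each row is the pose to reach, as a shift and turn from the pose commanded when the call began; what a row does not reach only later rows make up. A row lasts 1/12 s, in which the tool goes at most 41.7 mm and 7.16 degrees, less where a joint would pass 70% of its speed; a pose out of reach is approached as far as the arm can. A call with a number of a shift or a turn outside -1 to 1 is refused whole. A call with a gripper value outside its range is refused whole. The fingers move at their own pace and stop on an object; "force" is the grip in N (left out, the last holds). Time passes only in rows, so rows that repeat a pose let the fingers close. It gives the time, the measured TCP pose, the force, the opening and the grip force at its end, in the units of the state.
- telemetry.observe(): the state, without advancing time (a new reading comes with each control period).
- eyes.read_camera(name): name is "scene" or "side" or "wrist"; returns the picture (420x560x3 uint8, red, green, blue); there is no depth.
- eyes.camera_model(name): a dict with "vertical_fov" (degrees; the focal length in pixels is half the picture's height over the tangent of half this angle, whatever the lens; pixels are square), "cx", "cy" (the principal point, pixels), "rvec" (rotation vector, rad) and "tvec" (3), from world to camera coordinates, as OpenCV has them; the wrist camera has in their place "hand_eye" (4x4, takes a point from camera to tool coordinates, whose origin is the TCP and whose axes are the flange's). Camera axes: x right, y down, z forward; pixel columns grow to the right and rows downward; lengths in m; the calibration is good to about 2 mm. A picture is of the moment at which its call begins: read the wrist's pose just before it. camera_model takes no time and is no camera call.
- job.hand_in(): hands the job in; it is judged then, once.
The state is a dict: "time": time; "qpos": joint angles; "qvel": joint speeds; "joint_efforts": joint torques, N m; "tool_pos": TCP position; "tool_rot": TCP orientation; "contact_force": force on the tool from outside, world axes, zero at the start; "torque": the same for the moment, N m; "opening": finger opening in m; "grip_force": force on a finger pad.
Only numpy, scipy, OpenCV 4.12 (cv2) and the standard library are available. Lean on these libraries where they do the work, as an engineer would, in place of code of your own. Each camera call takes 0.05 s, during which the arm holds its last target. There are 200 camera calls.

### The job

Mark the oblong wooden tag: lay it flat and lengthways on the rubber pad of the press's open drawer, push the drawer home past its detent until it clicks in, then press the stamp knob on top of the press down to its stop and let it spring back. Do not slam the drawer, do not press the stamp while the drawer is out, and leave everything else on the table where it is.

Things in the scene. Friction and masses are not known exactly. Their poses are not given: they have to be found in the camera images.
- press: Grey bench press, fixed: a box 150 (x) x 136 (y) x 75 mm high, with a round collar (radius 32 mm at its foot, 25 above) up to 115 mm, black stamp knob on top. Origin on the table plane; the box spans x -60 to +90, y +-68 mm. The drawer comes out along the press's -x; the press is turned 0.9 to 1.45 rad on the table.
- tray (a joint): Travel of the aluminium drawer in m: 0 = home, 0.125 = fully out; starts 0.095 to 0.12 out. Slides with about 1 N; a sprung roller resists from about 0.011 down to 0.005 m (about 6 N to pass), then pulls the drawer home to 0 and keeps it there. Pushed short of the click it stays about 0.01 m out.
- tray_pad (a point): Centre of the top of the dark rubber pad (84 mm in x, 56 mm in y) amid the drawer's tray, 28 mm above the table; axes parallel to the press's, the drawer opens to -x. Tray: 90 x 104 mm inside, walls 5 mm thick, rims 22 mm above the pad's top; its front plate (50 to 60 mm to -x of this point, 132 mm wide) rises 35 mm above the pad's top. Drawer home: the pad is under the stamp.
- tray_pull (a point): Middle of the steel bar handle of the drawer: a horizontal round bar about 10 mm thick and 90 mm long along the point's y, 46 mm above the table, standing 35 mm in front of the drawer's front plate. To close, push it (or the front plate) along the point's +x. Axes as tray_pad.
- stamp (a joint): Travel of the stamp plunger in m: 0 = up, 0.014 = down on its stop; a spring lifts it back. About 3 N to start, 9.5 N at the stop.
- stamp_top (a point): Centre of the top of the black mushroom stamp knob (radius 22 mm), 153 mm above the table when up; press straight down.
- tag: The oblong plywood tag: 64 (x) x 36 (y) x 8 mm (z) with a small brass eyelet near one end, 18 g, lying flat on the table. Origin at the centre of its underside.
- disc: A round plywood tag, 48 mm across, 8 mm thick, lying flat; it may change places with the oblong one. Origin at the centre of its underside. A bystander: leave alone.
- beaker: Glass beaker, 76 mm across, 100 mm high. Stands loose on the table; origin at the centre of its underside, z up. A bystander: leave alone.
- tape: Roll of paper tape lying flat, 90 mm across, 24 mm high. Stands loose on the table; origin at the centre of its underside, z up. A bystander: leave alone.
- scissors: Scissors lying flat, 165 mm long, 10 mm high, handles to their -x, origin near the pivot. A bystander: leave alone.
- marker: Marker pen lying along its x, 130 mm long, 17 mm thick. Stands loose on the table; origin at the centre of its underside, z up. A bystander: leave alone.
- tub_white: White plastic tub, 76 mm across, 95 mm high. Stands loose on the table; origin at the centre of its underside, z up. A bystander: leave alone.
- tub_black: Black plastic tub, 72 mm across, 85 mm high. Stands loose on the table; origin at the centre of its underside, z up. A bystander: leave alone.

How it is judged:
On the way, in this order (a step that is already met when the one before it is completed fails the run):
1. the oblong tag lies flat on the drawer's pad, wholly on it and lengthways (centre within 10 mm of the pad's centre in x and y, long side within 0.2 rad of the pad's), let go (x of tag in the frame of tray_pad between -0.01 and 0.01 m and y of tag in the frame of tray_pad between -0.01 and 0.01 m and z of tag in the frame of tray_pad between -0.004 and 0.004 m and angle between the x axis of tag and the x axis of tray_pad, either way round below 0.2 rad and angle between tag's own z axis and vertical below 0.1 rad and contact force between the fingers and tag below 0.1 N), for 0.2 s.
2. the drawer is fully home past its detent (within 3 mm), the tag still on the pad (value of joint tray below 0.003 m and x of tag in the frame of tray_pad between -0.01 and 0.01 m and y of tag in the frame of tray_pad between -0.01 and 0.01 m and z of tag in the frame of tray_pad between -0.004 and 0.004 m and angle between the x axis of tag and the x axis of tray_pad, either way round below 0.2 rad and angle between tag's own z axis and vertical below 0.1 rad), for 0.3 s.
3. the stamp is pressed down to its stop (at least 12 of its 14 mm) with the drawer home (value of joint stamp above 0.012 m and value of joint tray below 0.003 m), for 0.1 s.
At the end, for the whole second after the job is handed in: The drawer is home (within 3 mm), the stamp has sprung back up (within 3 mm), and the oblong tag lies still and flat on the drawer's pad, its centre within 10 mm of the pad's centre in x and y and its long side within 0.2 rad of the pad's (all of step 2 and value of joint stamp below 0.003 m and linear speed of tag below 0.02 m/s); the robot touches nothing.
It fails at once if the drawer is slammed (closing faster than 0.4 m/s) (velocity of joint tray below -0.4 m/s).
It fails at once if the stamp is pressed (more than 5 mm) while the drawer is more than 5 mm out (value of joint each of stamp, tray above 0.005 m).
It fails at once if the round tag, beaker, tape, scissors, marker or a tub is moved more than 30 mm (distance of any of disc, beaker, tape, scissors, marker, tub_white, tub_black from where it was at the start of the episode above 0.03 m).
It also fails if it takes over 51 s, if anything falls off the work surface, if the arm or the gripper's body presses on something with over 40 N, if the wrist force passes 120 N, or if a joint passes its speed limit or range.

## Working session

There is one attempt and no reset: what is moved stays moved. The work goes in short steps, Python scripts to look and compute and a tool call to move; the robot and the scene stay as the last step left them, time stands still between calls to the robot, and variables do not carry over. Pictures are saved under pics/ and viewed, at most 10 in all, crops included, and the job is handed in when it is done.

Besides the shell and the picture viewer there is one more tool, called as name(argument=value, ...) on one line, values as JSON. apply_moves: Moves the arm, as the interface text tells. Its arguments: {"type":"object","properties":{"delta_pos":{"type":"array"},"dr":{"type":"array"},"jaw":{"type":"array"},"force":{"type":"number"}},"required":["delta_pos","dr","jaw"]}

```bash
mkdir -p pics; python3 - <<'E'
from cell import telemetry, eyes, job
import cv2,numpy as np
print(telemetry.observe())
for n in ["scene","side","wrist"]:
    im=eyes.read_camera(n); cv2.imwrite(f"pics/{n}0.png",im[:,:,::-1]); print(n,eyes.camera_model(n))
E
```

```text
{'time': 0.0, 'qpos': array([-1.41500220e+00,  3.42747418e-01,  1.52498100e+00,  3.52256350e-05,
        1.27536725e+00, -1.46009688e-01]), 'qvel': array([-0.00056616,  0.0005004 , -0.0012246 , -0.00089682,  0.0002934 ,
        0.0007226 ]), 'joint_efforts': array([ 2.56048981e-03, -4.31234980e+01, -2.44224536e+01,  7.19659659e-02,
        5.58728515e-02, -1.49826355e-04]), 'tool_pos': array([ 0.15601984, -0.50088405,  0.2260447 ]), 'tool_rot': array([-3.14011054e+00, -2.52000841e-04,  3.01793350e-01]), 'contact_force': array([-0.29964388,  0.28715708, -0.1022174 ]), 'torque': array([-0.00663339, -0.00111588,  0.01874834]), 'grip_force': 0.0, 'opening': 0.0916335352420107}
scene {'vertical_fov': 55.282389004042116, 'cx': 281.68395639769216, 'cy': 210.185440059914, 'rvec': array([ 1.71368931,  1.62012282, -0.8119354 ]), 'tvec': array([-0.06041721, -0.27886787,  1.74002441])}
side {'vertical_fov': 42.75342998525145, 'cx': 289.4516427569925, 'cy': 203.17471499876405, 'rvec': array([ 2.23515709, -0.38836484,  0.19897776]), 'tvec': array([-0.58375138,  0.24656809,  1.18424696])}
wrist {'vertical_fov': 66.60400526196636, 'cx': 282.848410057905, 'cy': 210.3701428140698, 'hand_eye': array([[ 9.64191459e-05, -9.62584360e-01, -2.70982179e-01,
         7.24668360e-02],
       [ 9.99999226e-01,  4.28932173e-04, -1.16784185e-03,
        -8.69779724e-04],
       [ 1.24037928e-03, -2.70981856e-01,  9.62583656e-01,
        -1.58194078e-01],
       [ 0.00000000e+00,  0.00000000e+00,  0.00000000e+00,
         1.00000000e+00]])}
```

View pics/scene0.png

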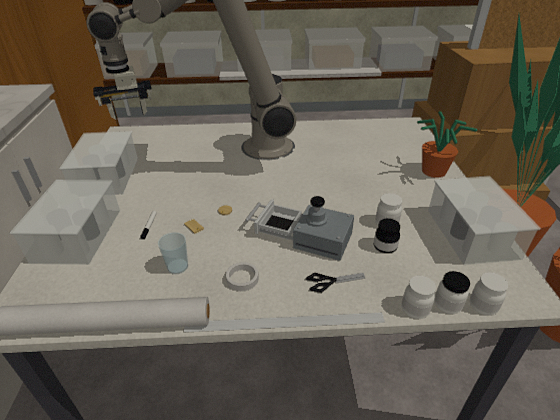

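View pics/side0.png

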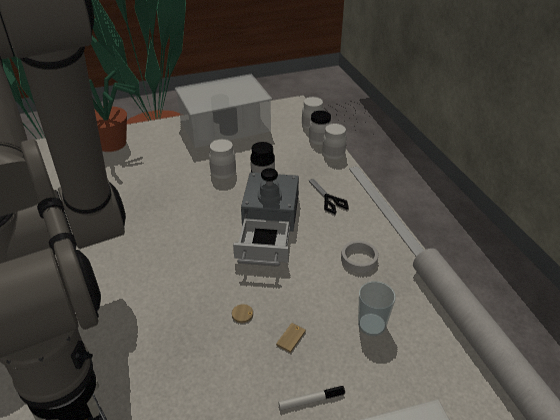

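The scene picture shows the oblong tag at (194,227), the disc at (225,210), the open drawer at (280,221) and the knob at (317,201). In the side picture the tag is at (291,337), the knob at (269,173) and the pad at (265,237).

```bash
cat > h.py <<'E'
from cell import telemetry, eyes, job
import cv2,numpy as np
from scipy.spatial.transform import Rotation as R
def cam(n,st=None):
    m=eyes.camera_model(n); f=210/np.tan(np.radians(m['vertical_fov']/2))
    K=np.array([[f,0,m['cx']],[0,f,m['cy']],[0,0,1]])
    if 'rvec' in m: return K,cv2.Rodrigues(m['rvec'])[0],np.array(m['tvec'])
    T=np.eye(4); T[:3,:3]=R.from_euler('xyz',st['tool_rot']).as_matrix(); T[:3,3]=st['tool_pos']
    W=np.linalg.inv(T@m['hand_eye']); return K,W[:3,:3],W[:3,3]
def toplane(c,uv,z):
    K,Rm,t=c; d=Rm.T@np.linalg.inv(K)@np.array([uv[0],uv[1],1.]); o=-Rm.T@t
    return o+d*(z-o[2])/d[2]
def proj(c,P):
    K,Rm,t=c; p=(np.atleast_2d(P)@Rm.T+t)@K.T; return p[:,:2]/p[:,2:]
E
python3 - <<'E'
from h import *
s,d=cam('scene'),cam('side')
for n,a,b,z in [('tag',(194,227),(291,337),.008),('disc',(225,210),(242,313),.008),('knob',(317,201),(269,173),.153),('pad',(281,223),(265,237),.028),('beakerbase',(176,262),(373,324),.01),('marker',(148,225),(312,399),.01),('pull',(258,212),(260,262),.046)]:
    print(n,toplane(s,a,z).round(3),toplane(d,b,z).round(3))
E
```

```text
tag [ 0.544 -0.251  0.008] [ 0.531 -0.257  0.008]
disc [ 0.46  -0.156  0.008] [ 0.451 -0.161  0.008]
knob [0.626 0.132 0.153] [0.611 0.127 0.153]
pad [0.566 0.03  0.028] [0.568 0.035 0.028]
beakerbase [ 0.704 -0.283  0.01 ] [ 0.71  -0.286  0.01 ]
marker [ 0.527 -0.401  0.01 ] [ 0.519 -0.406  0.01 ]
pull [ 0.527 -0.042  0.046] [ 0.525 -0.061  0.046]
```

apply_moves(delta_pos=[[0.47,0.31,0.1],[0.47,0.31,0.1],[0.47,0.31,0.1],[0.47,0.31,0.1],[0.47,0.31,0.1],[0.47,0.31,0.1],[0.47,0.31,0.1],[0.47,0.31,0.1]], dr=[[0,0,0],[0,0,0],[0,0,0],[0,0,0],[0,0,0],[0,0,0],[0,0,0],[0,0,0]], jaw=[1,1,1,1,1,1,1,1])

```text
time: 0.82
tool_pos: [0.3447, -0.3767, 0.2666]
tool_rot: [3.141, 0.0, 0.305]
contact_force: [0.1, 0.2, 0.2]
opening: 0.0917
grip_force: 0.0
```

apply_moves(delta_pos=[[0.47,0.31,0],[0.47,0.31,0],[0.47,0.31,0],[0.47,0.31,0],[0.47,0.31,0],[0.47,0.31,0],[0.47,0.31,0],[0.47,0.31,0]], dr=[[0,0,0],[0,0,0],[0,0,0],[0,0,0],[0,0,0],[0,0,0],[0,0,0],[0,0,0]], jaw=[1,1,1,1,1,1,1,1])

```text
time: 1.48
tool_pos: [0.5315, -0.254, 0.2657]
tool_rot: [-3.141, 0.002, 0.302]
contact_force: [-0.9, 0.4, -0.1]
opening: 0.0918
grip_force: 0.0
```

```bash
python3 - <<'E'
from h import *
st=telemetry.observe(); im=eyes.read_camera('wrist'); cv2.imwrite('pics/w1.png',im[:,:,::-1])
np.save('w1.npy',np.r_[st['tool_pos'],st['tool_rot']])
c=cam('wrist',st)
hsv=cv2.cvtColor(im,cv2.COLOR_RGB2HSV)
m=cv2.inRange(hsv,(8,70,60),(30,255,255)); m=cv2.morphologyEx(m,cv2.MORPH_OPEN,np.ones((3,3)))
cs,_=cv2.findContours(m,cv2.RETR_EXTERNAL,cv2.CHAIN_APPROX_NONE)
print(st['tool_pos'],st['tool_rot'],st['time'])
for k in cs:
    if cv2.contourArea(k)<300: continue
    w=np.array([toplane(c,p[0],.008)[:2] for p in k],np.float32)
    r=cv2.minAreaRect(w*1000); print(r,k.reshape(-1,2).mean(0), cv2.boundingRect(k))
E
```

```text
[ 0.53147565 -0.2539624   0.26571061] [-3.14075470e+00  1.83881714e-03  3.02106475e-01] 1.4833
((443.90252685546875, -552.312255859375), (94.97242736816406, 39.088157653808594), 29.211814880371094) [462.53548387 294.        ] (446, 267, 30, 55)
((452.5824890136719, -157.15606689453125), (45.801300048828125, 44.85097885131836), 14.000349044799805) [198.28421053 211.23157895] (182, 195, 34, 33)
((531.0360107421875, -252.97634887695312), (63.0224723815918, 35.55225372314453), 38.88496398925781) [283.16666667 176.59090909] (263, 151, 41, 52)
```

View pics/w1.png

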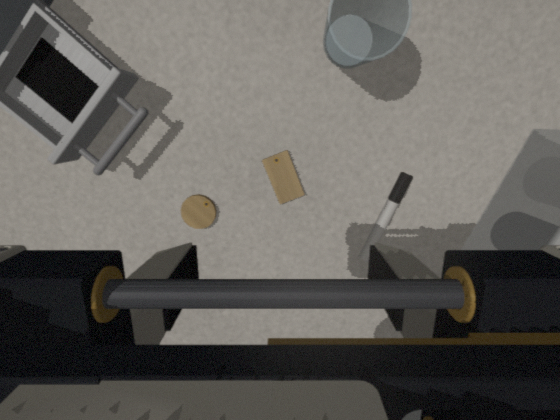

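The wrist view shows the tag at (283,177), its long side at about 0.68 rad in the world. The disc is at (198,211) and the drawer at the upper left, with the pad near (57,80). I grasp the tag first.

apply_moves(delta_pos=[[0,0,-0.1],[0,0,-0.2],[0,0,-0.3],[0,0,-0.4],[0,0,-0.5],[0,0.0025,-0.56],[0,0.0025,-0.56],[0,0.0025,-0.56]], dr=[[0,0,0.2],[0,0,0.4],[0,0,0.6],[0,0,0.754],[0,0,0.754],[0,0,0.754],[0,0,0.754],[0,0,0.754]], jaw=[0.65,0.65,0.65,0.65,0.65,0.65,0.65,0.65], force=10)

```text
time: 2.2
tool_pos: [0.5305, -0.2535, 0.0423]
tool_rot: [-3.139, 0.001, 0.676]
contact_force: [0.2, -0.3, 1.9]
opening: 0.0593
grip_force: 0.0
```

apply_moves(delta_pos=[[0,0,-0.05],[0,0,-0.08],[0,0,-0.096],[0,0,-0.096],[0,0,-0.096],[0,0,-0.096],[0,0,-0.096],[0,0,-0.096]], dr=[[0,0,0],[0,0,0],[0,0,0],[0,0,0],[0,0,0],[0,0,0],[0,0,0],[0,0,0]], jaw=[0.65,0.65,0.65,0.65,0.3,0.3,0.3,0.3], force=10)

```text
time: 2.87
tool_pos: [0.5325, -0.2525, 0.0051]
tool_rot: [3.14, -0.0, 0.679]
contact_force: [-0.4, -0.3, 0.9]
opening: 0.0375
grip_force: 0.0
```

apply_moves(delta_pos=[[0,0,0],[0,0,0],[0,0,0.1],[0,0,0.2],[0,0,0.3],[0,0.1,0.4],[0,0.2,0.5],[0,0.3,0.5]], dr=[[0,0,0],[0,0,0],[0,0,0],[0,0,0.2],[0,0,0.4],[0,0,0.6],[0,0,0.8],[0,0,0.8]], jaw=[0.3,0.3,0.3,0.3,0.3,0.3,0.3,0.3], force=10)

```text
time: 3.53
tool_pos: [0.5332, -0.155, 0.2009]
tool_rot: [3.135, 0.0, 1.082]
contact_force: [1.1, -0.5, 0.3]
opening: 0.0359
grip_force: 10.0
```

apply_moves(delta_pos=[[0,0.08,0.1],[0,0.16,0.2],[0,0.24,0.2],[0,0.3,0.2],[0,0.3,0.2],[0,0.3,0.2],[0,0.3,0.2]], dr=[[0,0,0],[0,0,0],[0,0,0],[0,0,0],[0,0,0],[0,0,0],[0,0,0]], jaw=[0.3,0.3,0.3,0.3,0.3,0.3,0.3])

```text
time: 4.12
tool_pos: [0.5319, -0.0343, 0.2765]
tool_rot: [-3.141, 0.001, 1.079]
contact_force: [-0.1, 0.4, 0.0]
opening: 0.036
grip_force: 10.0
```

```bash
python3 - <<'E'
from h import *
st=telemetry.observe(); im=eyes.read_camera('wrist'); cv2.imwrite('pics/w2.png',im[:,:,::-1])
np.save('w2.npy',np.r_[st['tool_pos'],st['tool_rot']]); print(st['tool_pos'],st['tool_rot'],st['opening'])
E
```

```text
[ 0.53186505 -0.03432001  0.27645422] [-3.14116823e+00  7.36157478e-04  1.07922084e+00] 0.035966370052912464
```

View pics/w2.png

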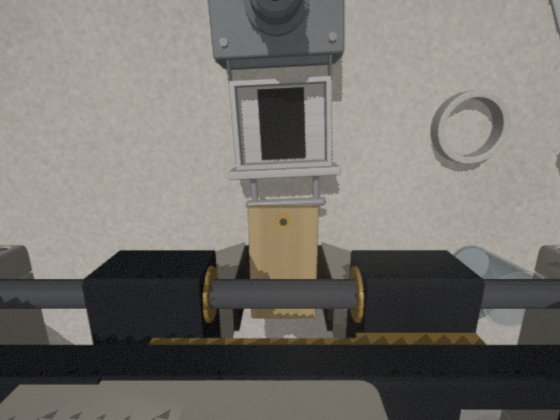

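```bash
python3 - <<'E'
from h import *
q=np.load('w2.npy'); st=dict(tool_pos=q[:3],tool_rot=q[3:]); c=cam('wrist',st)
im=cv2.imread('pics/w2.png'); g=im.max(2)
m=np.zeros_like(g); m[75:175,240:325]=(g[75:175,240:325]<35)*255
m=cv2.morphologyEx(m,cv2.MORPH_OPEN,np.ones((5,5)))
k=max(cv2.findContours(m,0,1)[0],key=cv2.contourArea); print(cv2.boundingRect(k))
w=np.array([toplane(c,p[0],.028)[:2] for p in k],np.float32)*1000
print('pad',cv2.minAreaRect(w))
# handle bar end to end, front plate top edges
for n,a,z in [('bar L',(248,203),.046),('bar R',(324,202),.046),('plate L',(230,177),.063),('plate R',(339,171),.063),('boxcorner L',(213,65),.075),('boxR',(342,55),.075)]: print(n,toplane(c,a,z).round(4))
hsv=cv2.cvtColor(im,cv2.COLOR_BGR2HSV); t=cv2.inRange(hsv[195:275,240:325],(8,70,60),(30,255,255)); k=max(cv2.findContours(t,0,1)[0],key=cv2.contourArea); x,y,ww,hh=cv2.boundingRect(k);print(x+240,y+195,ww,hh)
Rm=R.from_euler('xyz',q[3:]).as_matrix()
for a in [(251,207),(317,207)]:
    print('tag far edge top in tool', (Rm.T@(toplane(c,a,q[2]+.004)-q[:3])).round(4))
E
```

```text
Traceback (most recent call last):
ValueError: max() iterable argument is empty
```

```bash
cat > m.py <<'E'
from h import *
q=np.load('w2.npy'); st=dict(tool_pos=q[:3],tool_rot=q[3:]); c=cam('wrist',st)
im=cv2.imread('pics/w2.png'); g=im.max(2)
print(g[120,250:315:4])
m=np.zeros_like(g); m[85:164,246:318]=(g[85:164,246:318]<75)*255
m=cv2.morphologyEx(m,cv2.MORPH_OPEN,np.ones((5,5)))
k=max(cv2.findContours(m,cv2.RETR_EXTERNAL,cv2.CHAIN_APPROX_NONE)[0],key=cv2.contourArea); print(cv2.boundingRect(k))
w=np.array([toplane(c,p[0],.028)[:2] for p in k],np.float32)*1000
print('pad',cv2.minAreaRect(w))
for n,a,z in [('bar L',(248,203),.046),('bar R',(324,202),.046),('plate L',(230,177),.063),('plate R',(339,171),.063),('boxcorner L',(213,65),.075),('boxR',(342,55),.075)]: print(n,toplane(c,a,z).round(4))
hsv=cv2.cvtColor(im,cv2.COLOR_BGR2HSV); t=cv2.inRange(hsv[195:275,240:325],(8,70,60),(30,255,255)); k=max(cv2.findContours(t,cv2.RETR_EXTERNAL,cv2.CHAIN_APPROX_NONE)[0],key=cv2.contourArea); x,y,ww,hh=cv2.boundingRect(k);print(x+240,y+195,ww,hh)
Rm=R.from_euler('xyz',q[3:]).as_matrix()
for a in [(250,y+195),(317,y+195)]:
    print('tag far edge top in tool', (Rm.T@(toplane(c,a,q[2]+.004)-q[:3])).round(4))
E
python3 m.py
```

```text
[168 168 149  40  43  42  48  40  41  40  46  44  46  45 163 165 166]
(258, 87, 47, 72)
pad ((561.858642578125, 28.143081665039062), (83.57195281982422, 54.58454895019531), 64.23794555664062)
bar L [ 0.4796 -0.0362  0.046 ]
bar R [ 0.5642 -0.08    0.046 ]
plate L [0.4804 0.004  0.063 ]
plate R [ 0.5962 -0.05    0.063 ]
boxcorner L [0.5275 0.1139 0.075 ]
boxR [0.6494 0.0594 0.075 ]
248 205 70 70
tag far edge top in tool [ 0.0327 -0.0174 -0.004 ]
tag far edge top in tool [ 0.0327  0.016  -0.004 ]
```

The wrist view shows the pad spanning (258,87) to (304,158) and the tag held square at u 250–317 with its far edge at v 205. The pad centre comes out at (0.562, 0.028), yaw 1.121.

apply_moves(delta_pos=[[0.04,0.08,0],[0.074,0.154,0],[0.074,0.154,-0.1],[0.074,0.154,-0.2],[0.074,0.154,-0.3],[0.074,0.154,-0.4],[0.074,0.154,-0.5],[0.074,0.154,-0.5]], dr=[[0,0,0.084],[0,0,0.084],[0,0,0.084],[0,0,0.084],[0,0,0.084],[0,0,0.084],[0,0,0.084],[0,0,0.084]], jaw=[0.3,0.3,0.3,0.3,0.3,0.3,0.3,0.3])

```text
time: 4.83
tool_pos: [0.5563, 0.0266, 0.0688]
tool_rot: [-3.127, 0.006, 1.119]
contact_force: [-1.4, 0.6, -1.3]
opening: 0.0356
grip_force: 10.0
```

apply_moves(delta_pos=[[0,0,0],[0,0,0]], dr=[[0,0,0],[0,0,0]], jaw=[0.3,0.3])

```text
time: 5.0
tool_pos: [0.5631, 0.0267, 0.0787]
tool_rot: [3.139, -0.001, 1.12]
contact_force: [0.2, -0.2, 0.5]
opening: 0.0357
grip_force: 10.0
```

apply_moves(delta_pos=[[-0.003,0.001,-0.04],[-0.003,0.001,-0.07],[-0.003,0.001,-0.09],[-0.003,0.001,-0.105],[-0.003,0.001,-0.113],[-0.003,0.001,-0.113],[-0.003,0.001,-0.113]], dr=[[0,0,0],[0,0,0],[0,0,0],[0,0,0],[0,0,0],[0,0,0],[0,0,0]], jaw=[0.3,0.3,0.3,0.3,0.3,0.3,0.3])

```text
time: 5.58
tool_pos: [0.5612, 0.0279, 0.0326]
tool_rot: [3.14, -0.001, 1.121]
contact_force: [0.7, -1.0, 0.6]
opening: 0.0357
grip_force: 10.0
```

Position good; release gently to about 50 mm and lift.

apply_moves(delta_pos=[[0,0,0],[0,0,0],[0,0,0],[0,0,0],[0,0,0.05],[0,0,0.12],[0,0,0.2],[0,0,0.3]], dr=[[0,0,0],[0,0,0],[0,0,0],[0,0,0],[0,0,0],[0,0,0],[0,0,0],[0,0,0]], jaw=[0.45,0.55,0.55,0.55,0.55,0.55,0.55,0.55])

```text
time: 6.25
tool_pos: [0.5591, 0.0282, 0.1513]
tool_rot: [-3.138, 0.002, 1.121]
contact_force: [1.0, 0.5, -0.1]
opening: 0.0503
grip_force: 0.0
```

apply_moves(delta_pos=[[-0.04,-0.08,0.1],[-0.08,-0.16,0.2],[-0.08,-0.16,0.3],[-0.08,-0.16,0.3],[-0.08,-0.16,0.3]], dr=[[0,0,0],[0,0,0],[0,0,0],[0,0,0],[0,0,0]], jaw=[0.5,0.3,0,0,0])

```text
time: 6.67
tool_pos: [0.5299, -0.0375, 0.2769]
tool_rot: [3.132, -0.002, 1.119]
contact_force: [1.0, -0.1, -0.4]
opening: 0.0235
grip_force: 0.0
```

```bash
cat > look.py <<'E'
import sys
from h import *
st=telemetry.observe(); im=eyes.read_camera('wrist'); cv2.imwrite(f'pics/{sys.argv[1]}.png',im[:,:,::-1])
print(st['tool_pos'],st['tool_rot'],st['opening'],st['time']); c=cam('wrist',st)
t=cv2.inRange(cv2.cvtColor(im,cv2.COLOR_RGB2HSV),(8,70,60),(30,255,255))
for k in cv2.findContours(t,cv2.RETR_EXTERNAL,cv2.CHAIN_APPROX_NONE)[0]:
    if cv2.contourArea(k)<300: continue
    w=np.array([toplane(c,p[0],.036)[:2] for p in k],np.float32)*1000
    print(cv2.boundingRect(k),cv2.minAreaRect(w))
E
python3 look.py w3
```

```text
[ 0.52992666 -0.03750731  0.2768968 ] [ 3.13218441e+00 -1.95198213e-03  1.11917309e+00] 0.023492297076067953 6.6667
(125, 332, 336, 13) ((443.6065673828125, -252.86968994140625), (20.529687881469727, 491.6929931640625), 63.77446746826172)
(329, 266, 13, 57) ((526.59521484375, -214.7562255859375), (88.40209197998047, 16.05929183959961), 68.01862335205078)
(225, 266, 13, 57) ((395.2386474609375, -150.41549682617188), (87.8995361328125, 14.611954689025879), 58.79791259765625)
(260, 257, 25, 22) ((465.3894348144531, -138.62759399414062), (31.281692504882812, 32.96177291870117), 63.894622802734375)
(265, 94, 32, 57) ((559.3760375976562, 27.678905487060547), (65.02251434326172, 37.74643325805664), 64.16354370117188)
```

View pics/w3.png

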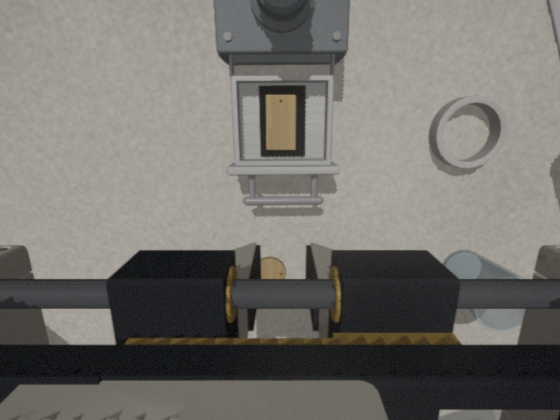

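The picture shows the tag at u 265–297, v 94–151, well within the pad (260–305, 86–158). Next I go in front of the bar handle with the fingers shut.

apply_moves(delta_pos=[[-0.03,-0.07,-0.05],[-0.062,-0.13,-0.12],[-0.062,-0.13,-0.22],[-0.062,-0.13,-0.32],[-0.062,-0.13,-0.42],[-0.062,-0.13,-0.52],[-0.062,-0.13,-0.6],[-0.062,-0.13,-0.6]], dr=[[0,0,0],[0,0,0],[0,0,0],[0,0,0],[0,0,0],[0,0,0],[0,0,0],[0,0,0]], jaw=[0,0,0,0,0,0,0,0])

```text
time: 7.38
tool_pos: [0.4982, -0.0858, 0.0246]
tool_rot: [-3.127, 0.002, 1.121]
contact_force: [-1.4, -0.0, -0.1]
opening: 0.001
grip_force: 0.0
```

apply_moves(delta_pos=[[0,0,0],[0,0,0],[0.007,0.0135,0],[0.013,0.027,0],[0.02,0.041,0],[0.0265,0.055,0],[0.0265,0.055,0]], dr=[[0,0,0],[0,0,0],[0,0,0],[0,0,0],[0,0,0],[0,0,0],[0,0,0]], jaw=[0,0,0,0,0,0,0])

```text
time: 7.97
tool_pos: [0.5152, -0.0648, 0.0325]
tool_rot: [3.14, -0.001, 1.122]
contact_force: [-0.1, 0.4, -0.2]
opening: 0.0003
grip_force: 0.0
```

apply_moves(delta_pos=[[0.0035,0.007,0],[0.009,0.0185,0],[0.0165,0.034,0],[0.024,0.0495,0],[0.0315,0.065,0],[0.039,0.0805,0],[0.046,0.095,0],[0.051,0.1055,0]], dr=[[0,0,0],[0,0,0],[0,0,0],[0,0,0],[0,0,0],[0,0,0],[0,0,0],[0,0,0]], jaw=[0,0,0,0,0,0,0,0])

```text
time: 8.63
tool_pos: [0.535, -0.0228, 0.0315]
tool_rot: [-3.141, -0.0, 1.121]
contact_force: [-1.6, -0.6, 1.2]
opening: 0.0003
grip_force: 0.6
```

```bash
python3 - <<'E'
from h import *
a=[cv2.resize(eyes.read_camera('scene')[160:270,200:380],(720,440),interpolation=2)]
st=telemetry.observe(); print(st['tool_pos'],st['contact_force'])
cv2.imwrite('pics/s4.png',a[0][:,:,::-1])
E
```

```text
[ 0.53529425 -0.02235878  0.03156865] [-0.17984448  0.32419704  0.86680066]
```

View pics/s4.png

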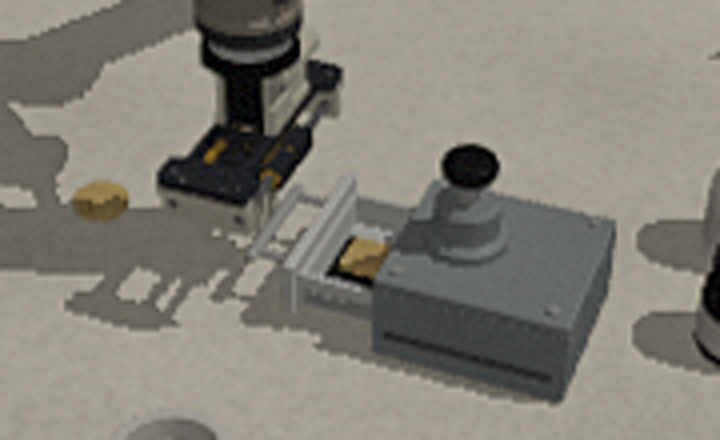

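The picture shows the bar against the fingers, the drawer half in and the tag still on the pad. I keep pushing.

apply_moves(delta_pos=[[0.0055,0.0115,0],[0.012,0.025,0],[0.0185,0.0385,0],[0.025,0.052,0],[0.0305,0.063,0],[0.035,0.0725,0],[0.039,0.081,0],[0.0425,0.088,0]], dr=[[0,0,0],[0,0,0],[0,0,0],[0,0,0],[0,0,0],[0,0,0],[0,0,0],[0,0,0]], jaw=[0,0,0,0,0,0,0,0])

```text
time: 9.35
tool_pos: [0.5518, 0.0119, 0.0316]
tool_rot: [-3.141, -0.0, 1.121]
contact_force: [-1.3, -0.4, -0.0]
opening: 0.0007
grip_force: 0.5
```

apply_moves(delta_pos=[[0.0025,0.005,0],[0.005,0.01,0],[0.0075,0.015,0],[0.01,0.02,0],[0.0125,0.0255,0]], dr=[[0,0,0],[0,0,0],[0,0,0],[0,0,0],[0,0,0]], jaw=[0,0,0,0,0])

```text
time: 9.77
tool_pos: [0.5568, 0.0217, 0.0317]
tool_rot: [3.141, 0.0, 1.121]
contact_force: [-0.8, -0.7, -0.3]
opening: 0.0002
grip_force: 0.4
```

apply_moves(delta_pos=[[0.0025,0.005,0],[0.005,0.01,0],[0.0075,0.015,0],[0.01,0.02,0]], dr=[[0,0,0],[0,0,0],[0,0,0],[0,0,0]], jaw=[0,0,0,0])

```text
time: 10.1
tool_pos: [0.5596, 0.0276, 0.0317]
tool_rot: [-3.14, 0.004, 1.122]
contact_force: [-4.7, -8.7, 2.8]
opening: 0.0002
grip_force: 5.0
```

apply_moves(delta_pos=[[0.0025,0.005,0],[0.005,0.01,0],[0.005,0.01,0]], dr=[[0,0,0],[0,0,0],[0,0,0]], jaw=[0,0,0])

```text
time: 10.35
tool_pos: [0.5629, 0.0338, 0.0317]
tool_rot: [3.141, -0.0, 1.121]
contact_force: [0.0, 0.1, 0.1]
opening: 0.0004
grip_force: 0.0
```

apply_moves(delta_pos=[[-0.03,-0.06,0],[-0.05,-0.1,0.05],[-0.05,-0.1,0.15],[-0.05,-0.1,0.25],[-0.05,-0.1,0.35],[-0.05,-0.1,0.45],[-0.05,-0.1,0.55],[-0.05,-0.1,0.65]], dr=[[0,0,0],[0,0,0],[0,0,0],[0,0,0],[0,0,0],[0,0,0],[0,0,0],[0,0,0]], jaw=[0,0,0,0,0,0,0,0])

```text
time: 11.02
tool_pos: [0.5426, -0.006, 0.2941]
tool_rot: [3.14, -0.001, 1.121]
contact_force: [1.7, 0.4, -0.4]
opening: 0.0006
grip_force: 0.0
```

apply_moves(delta_pos=[[0.03,0.06,0.05],[0.05,0.1,0.1],[0.05,0.1,0.1],[0.05,0.1,0.1]], dr=[[0,0,0],[0,0,0],[0,0,0],[0,0,0]], jaw=[0,0,0,0])

```text
time: 11.35
tool_pos: [0.5632, 0.0344, 0.3323]
tool_rot: [3.139, -0.001, 1.123]
contact_force: [-0.3, -0.3, -0.9]
opening: 0.0006
grip_force: 0.0
```

```bash
python3 look.py w5
```

```text
[0.56324044 0.0343547  0.33232519] [ 3.13916148e+00 -9.69820174e-04  1.12258459e+00] 0.0005685399963337293 11.35
(75, 332, 336, 13) ((383.192138671875, -183.19688415527344), (23.306474685668945, 559.8009033203125), 64.28572082519531)
```

View pics/w5.png

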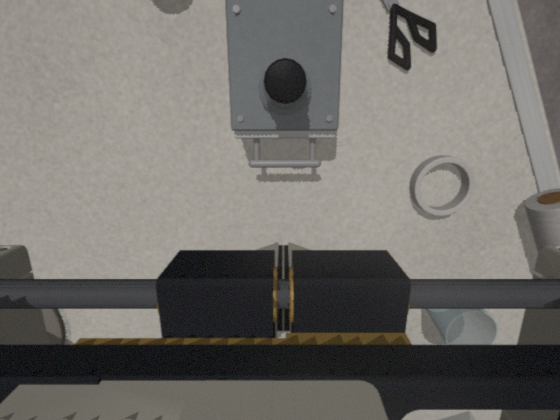

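The picture shows the drawer's plate flush with the press and the knob's top centred at about (285,81).

```bash
python3 - <<'E'
from h import *
st=telemetry.observe(); c=cam('wrist',st)
im=cv2.imread('pics/w5.png'); g=im.max(2); m=np.zeros_like(g); m[50:115,255:315]=(g[50:115,255:315]<50)*255
k=max(cv2.findContours(m,cv2.RETR_EXTERNAL,cv2.CHAIN_APPROX_NONE)[0],key=cv2.contourArea)
e=cv2.fitEllipse(k); print(e)
K=toplane(c,e[0],.151); B=toplane(c,(284,163),.046); ex=np.array([np.cos(1.121),np.sin(1.121),0])
print(K,B,(K-B)@ex, st['tool_pos'])
E
```

```text
((284.822998046875, 80.93441772460938), (40.7051887512207, 44.2831916809082), 177.67523193359375)
[0.61124916 0.13348936 0.151     ] [0.56991983 0.04897154 0.046     ] 0.09408055867729154 [0.56250997 0.03377509 0.33099306]
```

apply_moves(delta_pos=[[0.04,0.08,0],[0.08,0.165,-0.05],[0.121,0.249,-0.12],[0.121,0.249,-0.22],[0.121,0.249,-0.32],[0.121,0.249,-0.4],[0.121,0.249,-0.4],[0.121,0.249,-0.4]], dr=[[0,0,0],[0,0,0],[0,0,0],[0,0,0],[0,0,0],[0,0,0],[0,0,0],[0,0,0]], jaw=[0,0,0,0,0,0,0,0])

```text
time: 12.07
tool_pos: [0.6097, 0.1324, 0.1696]
tool_rot: [-3.137, 0.003, 1.12]
contact_force: [0.0, 0.1, 0.2]
opening: 0.0004
grip_force: 0.0
```

apply_moves(delta_pos=[[0,0,-0.02],[0,0,-0.035],[0,0,-0.045],[0,0,-0.055],[0,0,-0.06],[0,0,-0.065]], dr=[[0,0,0],[0,0,0],[0,0,0],[0,0,0],[0,0,0],[0,0,0]], jaw=[0,0,0,0,0,0])

```text
time: 12.57
tool_pos: [0.6117, 0.1331, 0.1467]
tool_rot: [3.139, -0.001, 1.121]
contact_force: [0.2, -1.1, 6.1]
opening: 0.0002
grip_force: 2.7
```

apply_moves(delta_pos=[[0,0,-0.007],[0,0,-0.014],[0,0,-0.02],[0,0,-0.02]], dr=[[0,0,0],[0,0,0],[0,0,0],[0,0,0]], jaw=[0,0,0,0])

```text
time: 12.9
tool_pos: [0.6118, 0.1331, 0.1391]
tool_rot: [3.139, -0.001, 1.121]
contact_force: [-1.3, -0.1, 8.7]
opening: 0.0004
grip_force: 4.4
```

apply_moves(delta_pos=[[0,0,-0.003],[0,0,-0.006],[0,0,-0.007],[0,0,-0.007],[0,0,-0.007]], dr=[[0,0,0],[0,0,0],[0,0,0],[0,0,0],[0,0,0]], jaw=[0,0,0,0,0])

```text
time: 13.32
tool_pos: [0.612, 0.1331, 0.1387]
tool_rot: [3.137, -0.002, 1.121]
contact_force: [-5.1, -1.3, 19.4]
opening: 0.0007
grip_force: 9.6
```

At the stop: the force is 19 N with no further travel. Now lift off.

apply_moves(delta_pos=[[0,0,0.02],[0,0,0.05],[0,0,0.09],[0,0,0.15],[0,0,0.25],[0,0,0.35],[-0.03,-0.06,0.4],[-0.06,-0.12,0.4]], dr=[[0,0,0],[0,0,0],[0,0,0],[0,0,0],[0,0,0],[0,0,0],[0,0,0],[0,0,0]], jaw=[0,0,0,0,0,0,0,0])

```text
time: 13.98
tool_pos: [0.5888, 0.0858, 0.3005]
tool_rot: [3.132, -0.005, 1.123]
contact_force: [0.3, 0.9, 0.2]
opening: 0.0007
grip_force: 0.0
```

apply_moves(delta_pos=[[-0.03,-0.06,0],[-0.06,-0.12,0],[-0.06,-0.12,0],[-0.06,-0.12,0]], dr=[[0,0,0],[0,0,0],[0,0,0],[0,0,0]], jaw=[0,0,0,0])

```text
time: 14.32
tool_pos: [0.5628, 0.0365, 0.2953]
tool_rot: [3.141, -0.0, 1.119]
contact_force: [-0.1, 0.5, 0.4]
opening: 0.0004
grip_force: 0.0
```

```bash
python3 look.py w6
```

```text
[0.56279741 0.03646136 0.29525228] [ 3.14118776e+00 -4.90831763e-04  1.11868339e+00] 0.0003579009844145208 14.3167
(75, 332, 336, 13) ((398.2200927734375, -157.19973754882812), (21.41252899169922, 514.612548828125), 64.15389251708984)
```

View pics/w6.png

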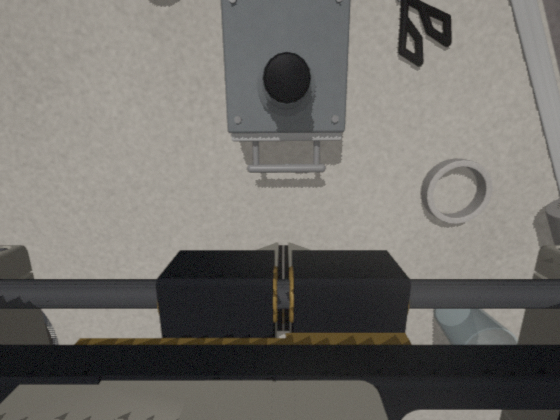

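The picture shows the drawer still home (plate at v ≈ 136) and the knob sprung up at (287,77). Nothing touches the robot.

```bash
python3 -c "
from cell import job
print(job.hand_in())"
```

```text
the job is handed in; nothing more can be done
None
```

I laid the tag on the pad, pushed the drawer home past its click, pressed the stamp to its stop and let it spring back, then handed the job in at about 14 s of the 51 s allowed; the hand-in returned no verdict, and with the drawer shut I could not see the tag afterwards.

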